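# Lift the ring cassette out of the ultrasonic cleaner

## Task

Unscrew the black captive cap on the cleaning tank anticlockwise to its stop, so that its lug swings clear of the white ring cassette. Then pinch the cassette's two opposed side catches together, lift the cassette straight up until its whole basket is well clear above the tank (about 10 cm of lift), and finish while still holding it there, level and still, over the tank with both catches pinched. Leave the other things on the bench alone.

Things in the scene. Friction and masses are not known exactly. Their poses are not given: they have to be found in the camera images.
- seat (a point): Point on the flat top of the fixed steel cleaning tank (100 mm above the table), at the centre of the rectangular well where the cassette sits. z up, y along the tank's long side, x across it. The cap's axis is 100 mm away along +y. Two dark steel keepers stand at +x and -x, 43.5 to 58 mm from this point, 24 mm wide, reaching 26.5 mm above the tank's top.
- cap_grip (a point): Point on the upright axis of the captive black screw cap, 36 mm above the tank's top. The cap is a ribbed cylinder 40 mm in diameter, from 8 to 52 mm above the tank's top; it does not rise as it turns. A flat lug 14 mm wide sticks out to 64 mm from the axis, 8 to 16 mm above the tank's top; keep fingers above it.
- cap (a joint): Angle of the cap in rad, growing anticlockwise seen from above: 0 = screwed down, lug pointing at the cassette (the tank's -y) and over its flange; 1.4 = unscrewed, at its stop, lug clear. Starts between 0 and 0.25; stays where it is left (friction about 0.06 N m).
- cassette_grip (a point): Middle of the cassette's upright handle block, between its two catch pads; 52 mm above the tank's top when seated. Axes as the seat's. The pads are plates 28 mm wide (y) facing +x and -x, outer faces 29 mm from this point (58 mm over both, 42 mm when fully pinched), reaching 18 mm above it. Grasp them with the finger ends above the keepers: less than 25 mm below this point.
- catch_far (a joint): Inward travel in m of the catch on the cassette's +x side: 0 = sprung out, its foot (13 to 19 mm above the tank's top) trapped under the keeper, so that the cassette can rise only 1.5 mm; 0.008 = fully pinched against the block, foot 3.5 mm clear of the keeper. Spring 3 N at 0, 7 N at full travel.
- catch_near (a joint): The same for the catch on the cassette's -x side.
- tank: The fixed cleaning tank, 160 x 240 x 100 mm (x, y, z); origin at the centre of its underside; axes as the seat's. The cassette's well is 50 mm to -y of its middle, the cap 50 mm to +y.
- tin: Bystander: open steel tin with punches, 68 mm in diameter, 60 mm high (punches to 90 mm); origin under its centre.
- bench_block: Bystander: steel bench block 80 x 80 x 30 mm; origin under its centre.
- jar: Bystander: glass jar with metal lid, 64 mm in diameter, 90 mm high; origin under its centre.
- cassette: The loose white plastic ring cassette (0.2 to 0.33 kg), origin under its flange, level with the tank's top when seated; axes as the seat's. Flange 80 x 96 x 6 mm (x, y, z); handle block 30 x 28 mm, to 64 mm above the origin; wire basket below, reaching 48 mm down into the tank. About 2 mm play in the well.
There are look-alikes about, which are no part of the job. Leave any turquoise look-alike of the cassette alone.

How it is judged:
By the outcome, as a careful person would: the job done as asked, in the order asked, and still so for the second after the job is handed in, while the arm keeps its last pose, push and grip.
It also fails if it takes over 48 s, if anything falls off the work surface, if the arm or the gripper's body presses on something with over 40 N, if the wrist force passes 120 N, or if a joint passes its speed limit or range.

## Robot

A 6-joint arm with a two-finger parallel gripper is mounted at the origin on the work surface. World frame = base frame: x ahead of the robot, y to its left, z up, the work surface at z = 0. Lengths are in mm, angles in degrees, forces in N, time in s.
With the tool pointing down it reaches from about 275 to 775 mm from the base axis. Payload 14.6 kg.
Tool frame: the origin (TCP) lies midway between the tips of the shut fingers; the grasp point (between the pads) lies 19 mm behind it; z points along the fingers, y is the line along which they close (so a half turn about z gives the same grasp; the last joint's range is limited). The gripper opens to 85 mm and grips with 20 to 120 N. Pads are 22 mm wide; open, the fingers measure 114 mm over their backs; the gripper's body (76 mm by 85 mm) begins 54 mm behind the grasp point. The pads swing forward as they close: fully open they stand 13 mm farther back than shut.
Start: joints at [57.221, 15.075, -2.767, 72.158, 0, 81.102], TCP at [212.544, 480.056, 231.278] pointing down, gripper open.
Joint ranges: [-151.79, 151.79], [-50.71, 97.33], [-67.44, 78.34], [-121.81, 120.89], [-77.56, 73.72], [-180, 180]. Speed limits (degrees/s): [108.29, 108.29, 147.25, 159.86, 180, 180].

## Interface

Orientations are given as a 3x3 rotation matrix whose columns are the frame's x, y, z axes.
In Python, from rig import env, vision, find_in, mark_of gives the robot as it stands.
- The arm moves only by the shell command python3 -m inch 'ROWS' [FORCE]. ROWS is a JSON object of lists of equal length, an entry for each row: "fingers": the closure, from -1 (fully open) to 1 (shut), so that 0 is half open; "translation": the shift along the world's x, y, z scaled (see below), a list of three; "dr": the turn, a rotation vector about the world's x, y, z scaled (see below), a list of three. In form: {"fingers": [fingers, ...], "translation": [[tx, ty, tz], ...], "dr": [[rx, ry, rz], ...]}. A call has 1 to 10 rows; each row shifts and turns the commanded pose from where the row before left it; what a row does not reach is not made up. The controller multiplies each number of a shift by 200 mm and each number of a turn by 30 degrees. A row lasts 1/12 s, in which the tool goes at most 41.7 mm and 7.16 degrees, less where a joint would pass 70% of its speed; a pose out of reach is approached as far as the arm can. A call with a number of a shift or a turn outside -1 to 1 is refused whole. A call with a gripper value outside its range is refused whole. The fingers move at their own pace and stop on an object; FORCE is the grip in N (left out, the last holds). Time passes only in rows, so rows that do not move let the fingers close. It gives the time, the measured TCP pose, the force, the opening and the grip force at its end, in the units of the state.
- env.get_obs(): the state, without advancing time (a new reading comes with each control period).
- vision.camera(name): name is "scene" or "top" or "wrist"; returns (picture, depth): 420x560x3 uint8, red, green, blue; 420x560 float32, mm along the optical axis (not along the pixel's ray), 0 where there is no reading.
- vision.camera_info(name): a dict with "fx", "fy", "cx", "cy" (pixels), "rvec" (rotation vector, rad) and "tvec" (3), from world to camera coordinates, as OpenCV has them; the wrist camera has in their place "mount" (4x4, takes a point from camera to tool coordinates, whose origin is the TCP and whose axes are the flange's). Camera axes: x right, y down, z forward; pixel columns grow to the right and rows downward; lengths in mm; the calibration is good to about 2 mm. The wrist camera is an equidistant fisheye: a pixel r from the principal point sees the ray r / f radians off the axis. A picture is of the moment at which its call begins: read the wrist's pose just before it. camera_info takes no time and is no camera call.
- env.hand_in(): hands the job in; it is judged then, once.
Trained networks look in the newest picture that a camera, given by its name, has taken for a name from the list of things; names that differ only in an ending like _2 or _b are one class to them, and where a whole thing is asked for, a point or a joint stands for the part that bears it (a point fixed in the world has none). Each returns a list of dicts, best first, with "conf" (0 to 1); they miss things now and then, are a little off and sometimes report something else, mostly with a low value. They report only what shows in the picture. A call takes as long as a camera call. They do not tell look-alikes from the thing itself.
- find_in(label, camera): "bbox" ([centre column, centre row, width, height] in pixels, round what is visible of it).
- mark_of(label, camera): "location" ([column, row] in pixels: a listed point, or the origin of a listed thing).
The state is a dict: "t": time; "joints": joint angles; "dq": joint speeds; "joint_torque": joint torques, N m; "eef_pos": TCP position; "ee_rot": TCP orientation; "wrist_force": force on the tool from outside, world axes, zero at the start; "ft_torque": the same for the moment, N m; "width": finger opening in mm; "gripper_force": force on a finger pad.
Only numpy, scipy, OpenCV 4.12 (cv2) and the standard library are available. Lean on these libraries where they do the work, as an engineer would, in place of code of your own. Each camera call takes 0.05 s, during which the arm holds its last target. There are 200 camera calls.

## Working session

There is one attempt and no reset: what is moved stays moved. The work goes in short steps, Python scripts to look and compute and a shell command to move; the robot and the scene stay as the last step left them, time stands still between calls to the robot, and variables do not carry over. Pictures are saved under pics/ and viewed, at most 10 in all, crops included, and the job is handed in when it is done.

```bash
ls; mkdir -p pics
cat > h.py <<'E'
import numpy as np, cv2
from rig import env, vision, find_in, mark_of
def snap(cam,fn=None):
    p,d=vision.camera(cam)
    if fn: cv2.imwrite('pics/'+fn,p[:,:,::-1])
    return p,d
def world(cam,uv,z=None,depth=None):
    """pixel -> world, by plane z or by depth (static cameras)"""
    i=vision.camera_info(cam); R=cv2.Rodrigues(np.array(i['rvec'],float))[0]; t=np.array(i['tvec'],float).ravel()
    r=np.array([(uv[0]-i['cx'])/i['fx'],(uv[1]-i['cy'])/i['fy'],1.])
    c=-R.T@t; w=R.T@r
    return c+w*(depth if depth is not None else (z-c[2])/w[2])
def wworld(uv,z,pos,rot):
    i=vision.camera_info('wrist'); M=np.array(i['mount'])
    a=np.array([uv[0]-i['cx'],uv[1]-i['cy']]); r=np.hypot(*a); th=r/i['fx']
    ray=np.r_[a/max(r,1e-9)*np.sin(th),np.cos(th)]
    R=np.array(rot); c=np.array(pos)+R@M[:3,3]; w=R@M[:3,:3]@ray
    return c+w*(z-c[2])/w[2]
E
python3 - <<'E'
from h import *
for c in ['top','scene']:
    p,d=snap(c,c+'0.png')
    for n in ['cap_grip','cassette_grip','seat','tank']:
        for m in mark_of(n,c)[:3]: 
            u,v=m['location']; zz={'cap_grip':136,'cassette_grip':152,'seat':100,'tank':0}[n]
            print(c,n,np.round(m['location']),round(m['conf'],2),world(c,(u,v),z=zz).round(1))
o=env.get_obs();print(o['t'],np.round(o['ee_rot'],3),o['width'])
E
```

```text
pics
top cap_grip [280. 220.] 0.52 [571.3 -35.6 136. ]
top cassette_grip [315. 228.] 0.9 [ 547.6 -137.4  152. ]
top cassette_grip [213. 202.] 0.85 [615.4 157.9 152. ]
top seat [314. 233.] 0.7 [ 539.6 -138.   100. ]
top seat [312. 229.] 0.65 [ 550.5 -133.7  100. ]
top tank [295. 229.] 0.78 [558.2 -87.6   0. ]
scene cap_grip [264. 204.] 0.51 [557.2 -42.  136. ]
scene cassette_grip [329. 252.] 0.97 [692. 199. 152.]
scene cassette_grip [241. 188.] 0.75 [ 530.5 -128.6  152. ]
scene cassette_grip [240. 203.] 0.17 [598.8 -95.2 152. ]
scene seat [237. 207.] 0.93 [ 554.1 -133.3  100. ]
scene tank [252. 238.] 0.59 [558.8 -86.3   0. ]
0.5 [[-0.914  0.405 -0.   ]
 [ 0.405  0.914 -0.   ]
 [ 0.    -0.    -1.   ]] 85.26734656451363
```

```bash
python3 -c "
import cv2,numpy as np
cv2.imwrite('pics/both.png',cv2.resize(np.hstack([cv2.imread('pics/top0.png'),cv2.imread('pics/scene0.png')]),(800,300),interpolation=cv2.INTER_AREA))"
```

```text
(no output)
```

View pics/top0.png

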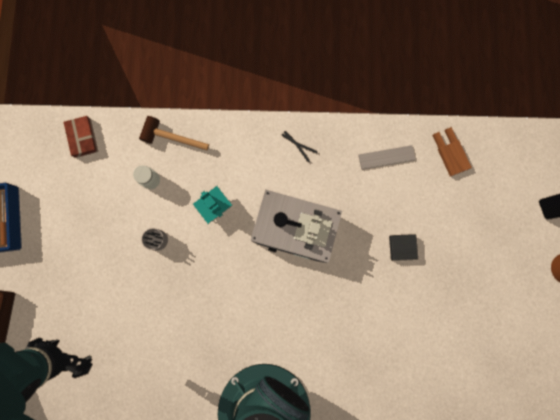

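View pics/scene0.png

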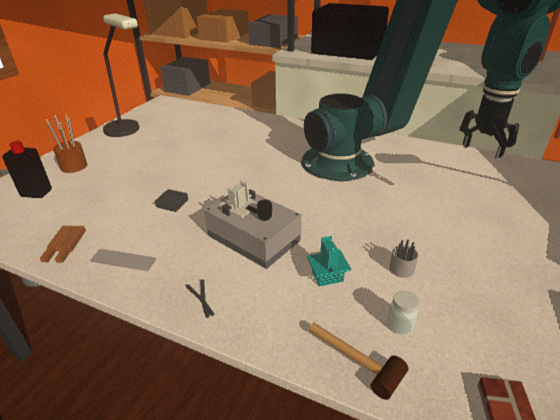

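Top view: the cassette candidates are the white one on the tank (315,230) and the turquoise look-alike on the bench (213,204). The cap is at (281,219). In the scene view they are white (240,195), turquoise (329,260) and cap (264,208). By the description I choose the white one seated on the tank, and I'll check it in a crop.

```bash
python3 -c "
import cv2
cv2.imwrite('pics/crop.png',cv2.resize(cv2.imread('pics/top0.png')[180:280,230:360],(780,600),interpolation=cv2.INTER_CUBIC))"
```

```text
(no output)
```

View pics/crop.png

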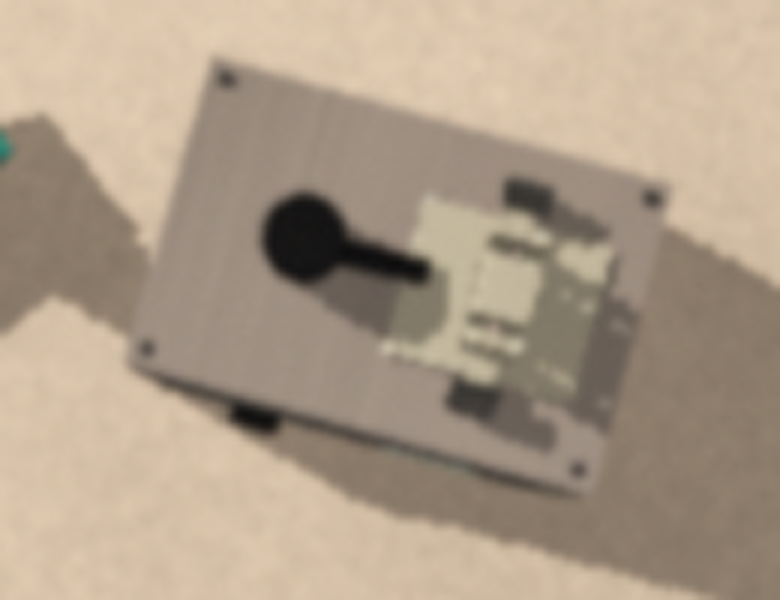

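```bash
python3 -m inch '{"fingers":[-1,-1,-1,-1,-1,-1,-1,-1,-1,-1],"translation":[[0.087,-0.141,0.018],[0.087,-0.141,0.018],[0.087,-0.141,0.018],[0.087,-0.141,0.018],[0.087,-0.141,0.018],[0.087,-0.141,0.018],[0.087,-0.141,0.018],[0.087,-0.141,0.018],[0.087,-0.141,0.018],[0.087,-0.141,0.018]],"dr":[[0,0,0],[0,0,0],[0,0,0],[0,0,0],[0,0,0],[0,0,0],[0,0,0],[0,0,0],[0,0,0],[0,0,0]]}' 40
python3 -m inch '{"fingers":[-1,-1,-1,-1,-1,-1,-1,-1,-1,-1],"translation":[[0.087,-0.141,0.018],[0.087,-0.141,0.018],[0.087,-0.141,0.018],[0.087,-0.141,0.018],[0.087,-0.141,0.018],[0.087,-0.141,0.018],[0.087,-0.141,0.018],[0.087,-0.141,0.018],[0.087,-0.141,0.018],[0.087,-0.141,0.018]],"dr":[[0,0,0],[0,0,0],[0,0,0],[0,0,0],[0,0,0],[0,0,0],[0,0,0],[0,0,0],[0,0,0],[0,0,0]]}' 40
python3 -m inch '{"fingers":[-1,-1],"translation":[[0,0,0],[0,0,0]],"dr":[[0,0,0],[0,0,0]]}'
python3 - <<'E'
from h import *
o=env.get_obs(); p,d=snap('wrist','w1.png'); print(o['t'],o['eef_pos'],o['joints'],o['dq'])
for n,z in [('cap_grip',136),('cassette_grip',152),('seat',100)]:
    for m in mark_of(n,'wrist')[:3]: print(n,np.round(m['location']),round(m['conf'],2),wworld(m['location'],z,o['eef_pos'],o['ee_rot']).round(1))
E
```

```text
t: 1.33
eef_pos: [387.0, 196.5, 267.6]
ee_rot: [[-0.914, 0.405, 0.0], [0.405, 0.914, 0.0], [-0.0, 0.0, -1.0]]
wrist_force: [1.7, 1.8, -0.6]
width: 84.8
gripper_force: 0.0
t: 2.17
eef_pos: [561.1, -85.6, 303.5]
ee_rot: [[-0.914, 0.405, 0.0], [0.405, 0.914, -0.0], [-0.0, 0.0, -1.0]]
wrist_force: [1.0, 0.4, 0.7]
width: 85.2
gripper_force: 0.0
t: 2.33
eef_pos: [561.1, -85.3, 302.7]
ee_rot: [[-0.914, 0.407, -0.001], [0.407, 0.914, 0.0], [0.001, -0.0, -1.0]]
wrist_force: [-0.5, 1.2, -0.1]
width: 85.2
gripper_force: 0.0
2.3333 [561.07674941 -85.25715634 302.65670641] [-1.68678047e+01  1.89946653e+01  1.39538237e+01  8.50017532e+01
  3.09773311e-03  7.13355923e+00] [ 2.01815782 -1.95681462 -2.00282508  0.00306994  0.20475081  0.63409438]
cap_grip [326. 172.] 0.74 [566.7 -37.2 136. ]
cassette_grip [489. 141.] 0.95 [600.  138.6 152. ]
cassette_grip [226. 194.] 0.76 [ 544.6 -131.7  152. ]
```

View pics/w1.png

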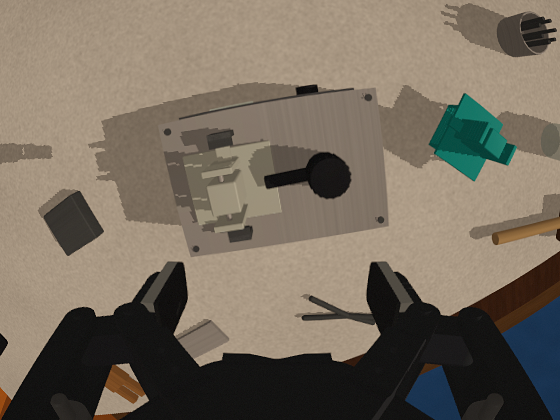

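The crop and the wrist view both show the white cassette, with keepers, on the tank at (226,195). The cap is at (329,175) with its lug over the flange, and the turquoise look-alike stands apart at (470,140). The tank's corner screws are at (167,131), (369,98), (380,220) and (196,249).

Run:
```python
from h import *
o=env.get_obs(); P,R=o['eef_pos'],o['ee_rot']
b=np.array([wworld(u,100,P,R)[:2] for u in [(167,131),(369,98),(380,220),(196,249)]])
c=b.mean(0); v=(b[1]+b[2]-b[0]-b[3])/2; y=v/np.hypot(*v)
print(b.round(1),c.round(1),'len',np.hypot(*v),'yaw',np.degrees(np.arctan2(-y[0],y[1])))
print('cap',c+50*y,'seat',c-50*y, 'captop',wworld((329,175),152,P,R),'lugtip',wworld((267,182),116,P,R))
```

```text
[[ 461.7 -172.6]
 [ 518.2   42.2]
 [ 653.8    6.3]
 [ 599.4 -207.3]] [558.3 -82.9] len 221.2689531289341 yaw -14.519034372673302
cap [570.79100577 -34.4469219 ] seat [ 545.72084367 -131.25336266] captop [566.33158136 -34.12976284 152.        ] lugtip [556.55318855 -94.00733466 116.        ]
```

```bash
python3 -m inch '{"fingers":[-1,-1,-1,-1,-1,-1],"translation":[[0.02,0.125,0],[0.02,0.125,0],[0,0,-0.15],[0,0,-0.15],[0,0,-0.15],[0,0,0]],"dr":[[0,0,0],[0,0,0],[0,0,0],[0,0,0],[0,0,0],[0,0,0]]}' 40
python3 - <<'E'
from h import *
o=env.get_obs(); P,R=o['eef_pos'],o['ee_rot']; p,d=snap('wrist','w2.png'); print(o['t'],P)
for n,z in [('cap_grip',136),('cassette_grip',152),('seat',100)]:
    for m in mark_of(n,'wrist')[:3]: print(n,np.round(m['location']),round(m['conf'],2),wworld(m['location'],z,P,R).round(1))
i=vision.camera_info('wrist');print(np.array(i['mount']).round(2))
E
```

```text
t: 3.03
eef_pos: [565.7, -32.4, 208.9]
ee_rot: [[-0.915, 0.403, -0.007], [0.403, 0.915, 0.001], [0.007, -0.001, -1.0]]
wrist_force: [0.2, 0.3, -1.0]
width: 85.3
gripper_force: 0.0
3.0333 [565.73503687 -32.40114142 208.87495689]
cap_grip [274. 226.] 0.73 [569.5 -37.6 136. ]
cassette_grip [500. 170.] 0.93 [593.8 134.5 152. ]
cassette_grip [140. 250.] 0.74 [ 543.3 -132.   152. ]
seat [160. 229.] 0.19 [ 545.4 -136.2  100. ]
[[  -0.     -0.95   -0.3    75.64]
 [   1.     -0.     -0.     -1.51]
 [  -0.     -0.3     0.95 -142.38]
 [   0.      0.      0.      1.  ]]
```

View pics/w2.png

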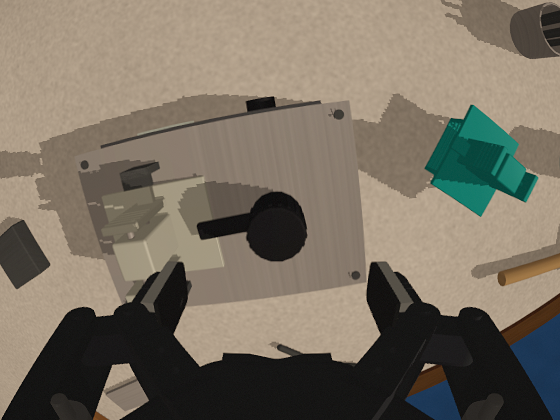

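The cap top is centred at (277,226) with its lug at (205,230). The finger line is clear of the cassette and just needs a small shift.

```bash
python3 -m inch '{"fingers":[-1,-1,-1,-1,-1,1,1,1,1,1],"translation":[[0,-0.01,-0.11],[0,0,-0.11],[0,0,-0.11],[0,0,-0.11],[0,0,0],[0,0,0],[0,0,0],[0,0,0],[0,0,0],[0,0,0]],"dr":[[0,0,0],[0,0,0],[0,0,0],[0,0,0],[0,0,0],[0,0,0],[0,0,0],[0,0,0],[0,0,0],[0,0,0]]}' 40
python3 -m inch '{"fingers":[1,1],"translation":[[0,0,0],[0,0,0]],"dr":[[0,0,0],[0,0,0]]}'
```

```text
t: 4.07
eef_pos: [570.0, -35.1, 127.3]
ee_rot: [[-0.915, 0.404, 0.004], [0.404, 0.915, 0.002], [-0.003, 0.003, -1.0]]
wrist_force: [2.1, 9.8, 10.5]
width: 38.5
gripper_force: 39.2
t: 4.23
eef_pos: [570.0, -35.0, 127.3]
ee_rot: [[-0.915, 0.404, 0.004], [0.404, 0.915, 0.002], [-0.003, 0.003, -1.0]]
wrist_force: [1.4, 8.3, 11.2]
width: 38.5
gripper_force: 39.2
```

```bash
python3 -m inch '{"fingers":[1,1,1,1,1,1,1,1,1,1],"translation":[[0,0,0],[0,0,0],[0,0,0],[0,0,0],[0,0,0],[0,0,0],[0,0,0],[0,0,0],[0,0,0],[0,0,0]],"dr":[[0,0,0.2],[0,0,0.2],[0,0,0.2],[0,0,0.2],[0,0,0.2],[0,0,0.2],[0,0,0.2],[0,0,0.2],[0,0,0.2],[0,0,0.2]]}'
python3 -c "
from h import *
o=env.get_obs();print(o['ft_torque'],o['joints'])"
```

```text
t: 5.07
eef_pos: [570.1, -35.9, 127.3]
ee_rot: [[-0.805, -0.594, 0.004], [-0.594, 0.805, -0.0], [-0.003, -0.003, -1.0]]
wrist_force: [2.8, 3.0, 8.9]
width: 39.0
gripper_force: 39.2
[ 0.39840655 -0.43218809 -0.10854609] [-1.17965601e+01  2.22439431e+01 -8.55456850e+00  5.89668376e+01
  4.68316534e-02 -4.82230934e+01]
```

Turned 60°, with torque at the friction level. I'll continue gently to the stop.

```bash
for k in 1 2 3; do :; done; python3 -m inch '{"fingers":[1,1,1,1],"translation":[[0,0,0],[0,0,0],[0,0,0],[0,0,0]],"dr":[[0,0,0.12],[0,0,0.12],[0,0,0.12],[0,0,0.12]]}'
python3 -c "
from h import *
o=env.get_obs();print(o['ft_torque'],o['joints'][5])"
python3 -m inch '{"fingers":[1,1,1,1],"translation":[[0,0,0],[0,0,0],[0,0,0],[0,0,0]],"dr":[[0,0,0.08],[0,0,0.08],[0,0,0.08],[0,0,0]]}'
python3 -c "
from h import *
o=env.get_obs();print(o['ft_torque'],o['joints'][5])"
```

```text
t: 5.4
eef_pos: [570.3, -36.0, 127.3]
ee_rot: [[-0.633, -0.774, 0.004], [-0.774, 0.633, -0.0], [-0.003, -0.004, -1.0]]
wrist_force: [3.0, 0.8, 8.0]
width: 39.0
gripper_force: 39.2
[ 0.29085661 -0.61166111 -0.07958107] -62.50615727855183
t: 5.73
eef_pos: [569.9, -37.0, 127.2]
ee_rot: [[-0.533, -0.846, 0.004], [-0.846, 0.533, -0.002], [0.0, -0.004, -1.0]]
wrist_force: [0.3, -4.3, 9.0]
width: 38.8
gripper_force: 39.5
[-1.11697866 -0.01419926 -0.33828621] -69.65584187024818
```

```bash
python3 -m inch '{"fingers":[1,1,1,1],"translation":[[0,0,0],[0,0,0],[0,0,0],[0,0,0]],"dr":[[0,0,0.08],[0,0,0.08],[0,0,0],[0,0,0]]}'
python3 -c "
from h import *
o=env.get_obs();print(o['ft_torque'],o['joints'][5])"
python3 -m inch '{"fingers":[-1,-1,-1,-1,-1,-1,-1,-1,-1,-1],"translation":[[0,0,0],[0,0,0],[0,0,0],[0,0,0],[0,0,0],[0,0,0.1],[0,0,0.15],[0,0,0.15],[-0.03,-0.12,0.1],[-0.03,-0.12,0]],"dr":[[0,0,0],[0,0,0],[0,0,0],[0,0,0],[0,0,0],[0,0,0],[0,0,0],[0,0,0.15],[0,0,0.15],[0,0,0.15]]}' 
python3 -m inch '{"fingers":[-1,-1,-1],"translation":[[-0.03,-0.12,0],[-0.03,-0.12,0],[0,0,0]],"dr":[[0,0,0],[0,0,0],[0,0,0]]}'
python3 - <<'E'
from h import *
o=env.get_obs(); P,R=o['eef_pos'],o['ee_rot']; p,d=snap('wrist','w3.png'); print(o['t'],P,o['joints'])
for n,z in [('cap_grip',136),('cassette_grip',152),('seat',100)]:
    for m in mark_of(n,'wrist')[:3]: print(n,np.round(m['location']),round(m['conf'],2),wworld(m['location'],z,P,R).round(1))
E
```

```text
t: 6.07
eef_pos: [569.7, -37.6, 127.2]
ee_rot: [[-0.462, -0.887, 0.003], [-0.887, 0.462, -0.004], [0.002, -0.004, -1.0]]
wrist_force: [-0.8, -10.5, 8.8]
width: 38.8
gripper_force: 39.7
[-2.05263478  0.16912431 -0.32414967] -74.32258517562967
t: 6.9
eef_pos: [557.9, -84.0, 229.3]
ee_rot: [[-0.236, -0.972, 0.005], [-0.972, 0.236, -0.001], [0.0, -0.006, -1.0]]
wrist_force: [0.9, 0.8, 0.4]
width: 85.2
gripper_force: 0.0
t: 7.15
eef_pos: [543.8, -135.1, 225.3]
ee_rot: [[-0.244, -0.97, -0.0], [-0.97, 0.244, -0.001], [0.001, -0.0, -1.0]]
wrist_force: [-0.1, 0.3, 0.1]
width: 85.1
gripper_force: 0.0
7.15 [ 543.84792858 -135.08250284  225.29186945] [-2.22581780e+01  1.86709056e+01  1.54638506e+00  7.28626442e+01
 -4.37328232e-02 -9.81352513e+01]
cap_grip [273. 323.] 0.66 [572.1 -36.2 136. ]
cap_grip [274. 201.] 0.19 [ 543.8 -144.8  136. ]
cassette_grip [271. 220.] 0.91 [ 547.9 -136.3  152. ]
```

View pics/w3.png

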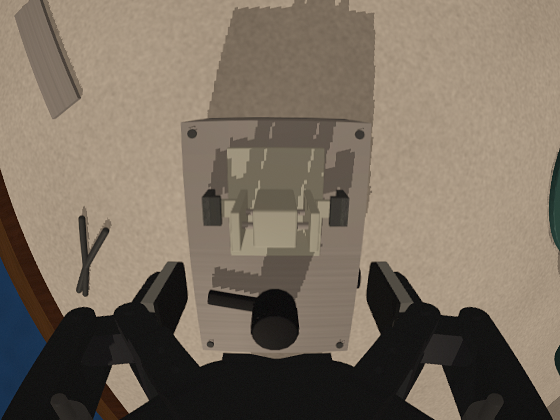

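The lug at (212,298) now points sideways, clear of the flange. The handle block's top face is centred near (275,229), the pads are at columns ~237 and ~313, and the keepers are at (212,208) and (339,208).

Run:
```python
from h import *
o=env.get_obs(); P,R=o['eef_pos'],o['ee_rot']
print('block',wworld((275,229),164,P,R).round(1))
b=np.array([wworld(u,100,P,R)[:2] for u in [(192,134),(360,134),(339.5,345.5),(210,344)]])
c=b.mean(0); v=(b[2]+b[3]-b[0]-b[1])/2; y=v/np.hypot(*v)
w=(b[0]+b[3]-b[1]-b[2]);
print(c.round(1),np.hypot(*v),'yaw',np.degrees(np.arctan2(-y[0],y[1])),np.degrees(np.arctan2(w[1],w[0])),'seat',(c-50*y).round(1),'cap',(c+50*y).round(1))
print('tool y ang',np.degrees(np.arctan2(R[1][1],R[0][1])))
k=[wworld(u,126.5,P,R) for u in [(212,201),(339,201)]];print('keepers',np.round(k,1),np.mean(k,0).round(1))
print('pads',[wworld(u,170,P,R).round(1) for u in [(237,230),(313,230)]])
```

```text
block [ 546.4 -129.7  164. ]
[559. -80.] 221.1833717556811 yaw -14.36782657543803 -14.3791365339256 seat [ 546.6 -128.5] cap [571.4 -31.6]
tool y ang 166.0329715162787
keepers [[ 592.4 -150.   126.5]
 [ 495.9 -126.   126.5]] [ 544.1 -138.   126.5]
pads [array([ 570.1, -137.2,  170. ]), array([ 521.8, -125.2,  170. ])]
```

```bash
python3 -c "
from h import *
o=env.get_obs();print(o['t'],o['eef_pos'],o['dq'])"
```

```text
7.35 [ 544.59985916 -131.40107077  225.23736059] [ 0.67256323  0.04723544  0.0810331  -0.06671263 -0.02200732 -0.07804624]
```

```bash
python3 -m inch '{"fingers":[-1,-1,-1,-1,-1,-1],"translation":[[0.005,-0.006,-0.12],[0,0,-0.12],[0,0,-0.1],[0,0,-0.08],[0,0,-0.05],[0,0,0]],"dr":[[0,0,0],[0,0,0],[0,0,0],[0,0,0],[0,0,0],[0,0,0]]}' 40
python3 -m inch '{"fingers":[1,1,1,1,1,1,1,1],"translation":[[0,0,0],[0,0,0],[0,0,0],[0,0,0],[0,0,0],[0,0,0],[0,0,0],[0,0,0]],"dr":[[0,0,0],[0,0,0],[0,0,0],[0,0,0],[0,0,0],[0,0,0],[0,0,0],[0,0,0]]}' 40
python3 - <<'E'
from h import *
snap('wrist','w4.png')
E
```

```text
t: 7.85
eef_pos: [544.9, -132.0, 129.6]
ee_rot: [[-0.241, -0.971, -0.003], [-0.971, 0.241, 0.001], [-0.0, 0.003, -1.0]]
wrist_force: [0.7, 0.6, -0.9]
width: 85.1
gripper_force: 0.0
t: 8.52
eef_pos: [546.1, -133.3, 133.2]
ee_rot: [[-0.242, -0.97, 0.002], [-0.97, 0.242, -0.001], [0.0, -0.003, -1.0]]
wrist_force: [-4.5, 2.6, 17.3]
width: 38.9
gripper_force: 39.1
```

View pics/w4.png

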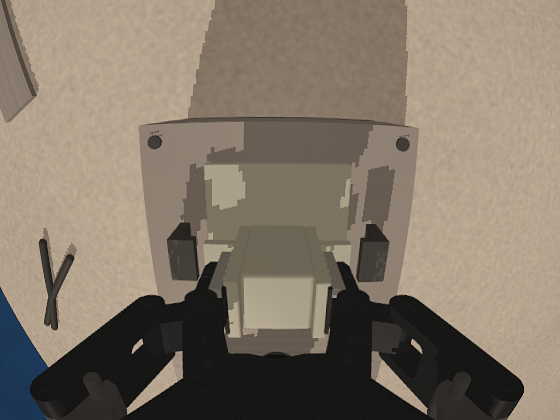

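Both pads are against the block at columns 232 and 325, and the feet are well inside the keepers at (183,255) and (373,255). I'll start a gentle lift.

```bash
python3 -m inch '{"fingers":[1,1,1,1,1,1],"translation":[[0,0,0.02],[0,0,0.02],[0,0,0.02],[0,0,0.02],[0,0,0.02],[0,0,0]],"dr":[[0,0,0],[0,0,0],[0,0,0],[0,0,0],[0,0,0],[0,0,0]]}' 40
```

```text
t: 9.07
eef_pos: [545.9, -133.3, 152.1]
ee_rot: [[-0.242, -0.97, 0.001], [-0.97, 0.242, -0.0], [0.0, -0.001, -1.0]]
wrist_force: [-0.1, 0.7, -1.9]
width: 38.1
gripper_force: 41.9
```

```bash
python3 -m inch '{"fingers":[1,1,1,1,1,1,1,1,1,1],"translation":[[0,0,0.03],[0,0,0.05],[0,0,0.06],[0,0,0.06],[0,0,0.06],[0,0,0.06],[0,0,0.06],[0,0,0.05],[0,0,0.03],[0,0,0]],"dr":[[0,0,0],[0,0,0],[0,0,0],[0,0,0],[0,0,0],[0,0,0],[0,0,0],[0,0,0],[0,0,0],[0,0,0]]}' 40
python3 -m inch '{"fingers":[1,1,1,1],"translation":[[0,0,0],[0,0,0],[0,0,0],[0,0,0]],"dr":[[0,0,0],[0,0,0],[0,0,0],[0,0,0]]}' 40
python3 - <<'E'
from h import *
a,_=snap('scene');b,_=snap('wrist')
cv2.imwrite('pics/f.png',np.hstack([cv2.resize(a[100:310,150:360],(400,400)),cv2.resize(b[:,:],(400,400))])[:,:,::-1])
E
```

```text
t: 9.9
eef_pos: [546.0, -133.3, 244.5]
ee_rot: [[-0.242, -0.97, 0.002], [-0.97, 0.242, -0.001], [0.0, -0.002, -1.0]]
wrist_force: [0.1, -0.1, -3.0]
width: 38.3
gripper_force: 41.9
t: 10.23
eef_pos: [545.3, -133.1, 242.7]
ee_rot: [[-0.242, -0.97, -0.001], [-0.97, 0.242, 0.0], [-0.0, 0.001, -1.0]]
wrist_force: [-0.2, -0.6, -2.8]
width: 38.0
gripper_force: 41.9
```

View pics/f.png

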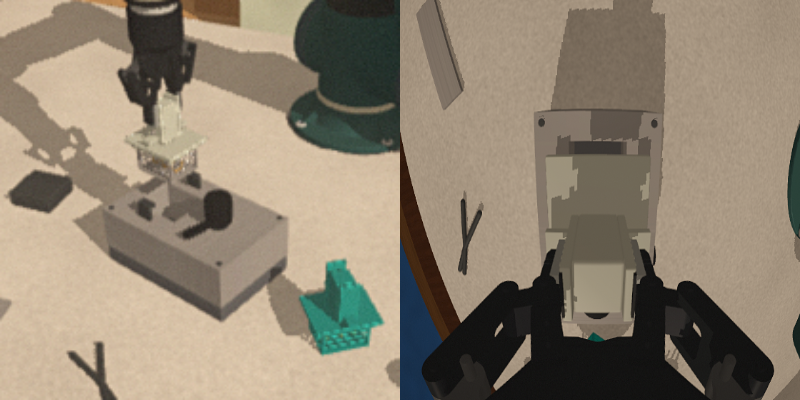

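The cassette hangs level about 110 mm up over the tank, basket clear, both catches pinched and the cap's lug out to the side (left half, 190,230). I'm handing in.

```bash
python3 -c "
from h import *
print(env.hand_in())"
```

```text
the job is handed in; nothing more can be done
None
```

The cap is unscrewed to its stop with its lug clear, and I handed the job in at about 10 s with the white cassette held still over the tank, both catches pinched, about 11 cm up and level as far as the pictures show.

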